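# Set the slicing guide's fence against its hidden stop

### The job

Take the wooden tapping stick out of its stand and, touching the slide only with the stick, tap the slicing guide's slide gently along its rails into the covered end until it comes up against the sprung stop hidden in there, without jamming that stop hard (stay well under 14 N on it). Leave the slide resting against the stop, stand the stick upright in its stand again, and leave everything else on the worktop where it is.

Things in the scene. Friction and masses are not known exactly. Their poses are not given: they have to be found in the camera images.
- stick: Round light-wood tapping stick, 130 mm long, 90 g, standing upright in its stand. Origin at the centre of its underside, z up its axis. Foot: a cylinder of 34 mm diameter for the lowest 32 mm, then tapering until 44 mm up; above that a 24 mm diameter handle to the top at 130 mm.
- stand: Fixed dark-wood block, 76 x 76 x 28 mm, origin under its centre, with one round hole in its middle, 49 mm wide and 20 mm deep (hole floor 8 mm above the worktop), in which the stick stands loosely. It may be left or right of the guide.
- guide: Slicing guide, fixed: a light-wood board 300 (x) x 100 (y) x 10 mm with two rails along its x, 12 mm high (tops 22 mm above the worktop) with a 62 mm channel between them. Origin under the board's centre; x points along the channel, away from the robot, to the covered end; z up.
- cover: Fixed brown wooden cover over the guide's far end; same origin and axes as guide. Open at x = +46 mm, closed at x = +150 mm, top 44 mm above the worktop. The stop hidden under it is not visible.
- mouth (a point): Middle of the cover's open mouth, axes as guide. The hidden stop meets the slide's nose somewhere from 26 to 78 mm inside it, set differently every time. The stop is a rubber-faced spring: 1.5 N per mm from zero force, solid after 8 mm (12 N); no latch.
- slide: Loose brown wooden slide, about 450 g, in the guide's channel: a runner 120 (x) x 59 (y) x 20 mm, nose (x = +60 mm) towards the cover, and at its near end an upright fence 12 mm thick, 86 mm wide, 46 mm high. Origin at the centre of its underside, 10 mm above the worktop. It drags on the board with about 2 to 4 N of friction, which also holds it against the lightly pressed stop when let go.
- button (a point): Tip of the domed steel push button (18 mm wide) in the middle of the fence's near face, 26 mm above the worktop, at x = -68 mm of the slide (the fence's face is at x = -60 mm). Push the slide here, along the slide's +x. The first knock of a tap can read up to about 6.5 N on the tool even away from the stop.
- beaker: White beaker, 85 mm wide, 96 mm high, origin under its centre; bystander, stands where the stand could be.
- salt_shaker: Salt shaker, 44 mm wide, 90 mm high, origin under its centre; bystander left of the guide.
- spice_jar: Squarish spice jar, 42 mm wide, 96 mm high, origin under its centre; bystander right of the guide's far end.
- tuna_tin: Flat tin, 86 mm wide, 40 mm high, origin under its centre; bystander right of the guide.

How it is judged (in metres and radians):
On the way, in this order (a step that is already met when the one before it is completed fails the run):
1. the stick is lifted clear out of its stand (z of stick in the frame of stand above 0.035 m), for 0.1 s.
2. the stick touches the slide (contact force between stick and slide above 0.5 N), for 0.02 s.
3. the slide bears on the hidden stop (contact force between slide and cover above 0.8 N), for 0.2 s.
At the end, for the whole second after the job is handed in: The slide rests still in the channel and still bears on the hidden stop (more than 0.2 N), and the stick stands upright (within 0.12 rad) and still in its stand's hole, released (contact force between slide and cover above 0.2 N and linear speed of slide below 0.005 m/s and horizontal distance between stick and stand below 0.014 m and z of stick in the frame of stand below 0.013 m and angle between stick's own z axis and vertical below 0.12 rad and linear speed of stick below 0.02 m/s); the robot touches nothing.
It fails at once if the stop is jammed: more than 14 N between slide and stop (contact force between slide and cover above 14 N).
It fails at once if the slide is touched by the fingers or the arm instead of the stick (contact force between any of the fingers, the arm and slide above 0.5 N).
It fails at once if a bystander is moved more than 15 mm (distance of any of beaker, salt_shaker, spice_jar, tuna_tin from where it was at the start of the episode above 0.015 m).
It also fails if it takes over 72 s, if anything falls off the work surface, if the arm or the gripper's body presses on something with over 40 N, if the wrist force passes 120 N, or if a joint passes its speed limit or range.

### The arm

A 6-joint arm with a two-finger parallel gripper is mounted at the origin on a cart in front of the work surface, level with it; the furniture and walls round the work are solid. World frame = base frame: x ahead of the robot, y to its left, z up, the work surface at z = 0. Lengths are in mm, angles in rad, forces in N, time in s.
With the tool pointing down it reaches from about 350 to 875 mm from the base axis. Payload 4.2 kg.
Tool frame: the origin (TCP) lies midway between the tips of the shut fingers; the grasp point (between the pads) lies 19 mm behind it; z points along the fingers, y is the line along which they close (so a half turn about z gives the same grasp; the last joint's range is limited). The gripper opens to 85 mm and grips with 20 to 120 N. Pads are 22 mm wide; open, the fingers measure 114 mm over their backs; the gripper's body (76 mm by 85 mm) begins 54 mm behind the grasp point. The pads swing forward as they close: fully open they stand 13 mm farther back than shut.
Start: joints at [-0.92, 0.385, 0.008, 0, -1.194, -0.259], TCP at [238.671, -577.612, 231.312] pointing down, gripper open.
Joint ranges: [-3.14, 3.14], [-1.21, 2.06], [-1.07, 1.41], [-3.16, 2.05], [-2.99, -0.16], [-3.1, 3.1]. Speed limits (rad/s): [2.79, 2.79, 3.14, 3.14, 3.14, 3.14].

### API

Orientations are given as a unit quaternion [x, y, z, w].
In Python, from bench import arm gives the robot as it stands.
- The arm moves only by the tool send_rows, never from a script. Its argument "targets" is a list of rows, each an object of numbers: "gripper": the gripper command: -1 is fully open, 1 is shut, values between are in proportion; "x", "y", "z": the shift along the tool's x, y, z in cm; "ax", "ay", "az": the turn, a rotation vector about the tool's x, y, z in degrees. A call has 1 to 5 rows; each row shifts and turns the commanded pose from where the row before left it, along the tool's axes as they then stand; what a row does not reach is not made up. A row lasts 1/12 s, in which the tool goes at most 41.7 mm and 7.16 degrees, less where a joint would pass 70% of its speed; a pose out of reach is approached as far as the arm can. A call is refused whole if a number of a shift passes 4.17 or a number of a turn 7.16, either way. A call with a gripper value outside its range is refused whole. The fingers move at their own pace and stop on an object; the grip force is fixed at half the most. Time passes only in rows, so rows that do not move let the fingers close. It gives the time, the measured TCP pose, the force, the opening and the grip force at its end, in the units of the state.
- arm.read_state(): the state, without advancing time (a new reading comes with each control period).
- arm.get_image(name): name is "side" or "top" or "wrist"; returns (picture, depth): 384x512x3 uint8, red, green, blue; 384x512 float32, mm along the optical axis (not along the pixel's ray), 0 where there is no reading.
- arm.camera_model(name): a dict with "fx", "fy", "cx", "cy" (pixels), "cam_to_world" (4x4, takes a point from camera to world coordinates). Camera axes: x right, y down, z forward; pixel columns grow to the right and rows downward; lengths in mm; the calibration is good to about 2 mm. A picture is of the moment at which its call begins: read the wrist's pose just before it. camera_model takes no time and is no camera call; for the wrist camera it gives the pose at the moment of the call.
- arm.job_done(): hands the job in; it is judged then, once.
Trained networks look in the newest picture that a camera, given by its name, has taken for a name from the list of things; names that differ only in an ending like _2 or _b are one class to them, and where a whole thing is asked for, a point or a joint stands for the part that bears it (a point fixed in the world has none). Each returns a list of dicts, best first, with "score" (0 to 1); they miss things now and then, are a little off and sometimes report something else, mostly with a low value. They report only what shows in the picture. A call takes as long as a camera call.
- arm.boxes_of(camera, thing): "rect" ([left, top, width, height] in pixels, round what is visible of it).
The state is a dict: "clock": time; "joints": joint angles; "joint_vel": joint speeds; "joint_efforts": joint torques, N m; "position": TCP position; "ee_rot": TCP orientation; "contact_force": force on the tool from outside, world axes, zero at the start; "wrist_torque": the same for the moment, N m; "gripper_width": finger opening in mm; "grasp_force": force on a finger pad.
Only numpy, scipy, OpenCV 4.12 (cv2) and the standard library are available. Lean on these libraries where they do the work, as an engineer would, in place of code of your own. Each camera call takes 0.05 s, during which the arm holds its last target. There are 200 camera calls.

## Working session

There is one attempt and no reset: what is moved stays moved. The work goes in short steps, Python scripts to look and compute and a tool call to move; the robot and the scene stay as the last step left them, time stands still between calls to the robot, and variables do not carry over. Pictures are saved under pics/ and viewed, at most 10 in all, crops included, and the job is handed in when it is done.

Besides the shell and the picture viewer there is one more tool, called after ">>>" in YAML: its name, and indented under it one key for each argument. send_rows: Moves the arm, as the interface text tells. Its arguments: {"type":"object","properties":{"targets":{"type":"array"}},"required":["targets"]}

```bash
mkdir -p pics
cat > h.py <<'E'
import numpy as np, cv2
from bench import arm
def world(m,u,v,d):
    T=np.array(m["cam_to_world"]);u,v,d=map(np.asarray,(u,v,d))
    p=np.stack([(u-m["cx"])/m["fx"]*d,(v-m["cy"])/m["fy"]*d,d,np.ones_like(d)],-1)
    return (p@T.T)[...,:3]
def cloud(cam):
    m=arm.camera_model(cam);im,d=arm.get_image(cam)
    v,u=np.mgrid[:384,:512]
    return im,d,world(m,u,v,d.astype(float)),m
E
python3 - <<'E'
from h import *
s=arm.read_state();print(s)
ims=[]
for c in("top","side"):
    im,d,P,m=cloud(c);np.savez(f"{c}.npz",im=im,d=d,P=P)
    print(c,np.round(np.array(m["cam_to_world"]),2).tolist(),m["fx"])
    im=im.copy()
    for t in("stick","stand","guide","cover","slide","button","beaker","salt_shaker","spice_jar","tuna_tin"):
        for b in arm.boxes_of(c,t)[:2]:
            x,y,w,h=map(int,b["rect"]);q=P[y:y+h,x:x+w][d[y:y+h,x:x+w]>0]
            print(c,t,round(b["score"],2),[x,y,w,h],np.round(P[min(y+h//2,383),min(x+w//2,511)]))
    ims.append(im)
cv2.imwrite("pics/a.png",cv2.resize(np.vstack(ims)[:,:,::-1],(400,600)))
cv2.imwrite("pics/top.png",ims[0][:,:,::-1]);cv2.imwrite("pics/side.png",ims[1][:,:,::-1])
E
```

```text
{'clock': 0.0, 'joints': array([-9.20403243e-01,  3.85563984e-01,  6.63354667e-03, -4.96290310e-04,
       -1.19396770e+00, -2.58615802e-01]), 'joint_vel': array([-0.00070317, -0.00091846, -0.00037227, -0.00105431,  0.00067679,
       -0.00092612]), 'joint_efforts': array([-1.24023518e-03, -3.92288411e+01,  1.88397878e+01,  4.18621480e+00,
       -4.73655018e-03, -1.70327394e-05]), 'position': array([ 238.45579529, -577.10498374,  230.22050301]), 'ee_rot': array([-1.94548342e-01,  9.80892341e-01,  1.04546887e-03, -2.54141195e-04]), 'contact_force': array([-0.6556371 , -0.37444168, -0.34000106]), 'wrist_torque': array([-0.03310555, -0.01889223,  0.02752211]), 'grasp_force': 0.0, 'gripper_width': 85.16864174978146}
top [[-0.02, -0.99, 0.15, 394.67], [-1.0, 0.02, -0.02, 139.19], [0.02, -0.15, -0.99, 1160.35], [0.0, 0.0, 0.0, 1.0]] 413.7019968249018
top stick 0.65 [328, 222, 22, 15] [ 460. -117.   96.]
top stand 0.76 [320, 217, 33, 31] [ 455. -117.   62.]
top guide 0.75 [230, 191, 54, 75] [472.  91.  28.]
top cover 0.62 [225, 190, 56, 78] [470. 103.  30.]
top cover 0.56 [217, 153, 43, 45
[... 435 characters left out ...]
[ 577. -118.   40.]
side [[1.0, -0.06, 0.07, 487.9], [-0.1, -0.54, 0.84, -655.64], [-0.01, -0.84, -0.54, 553.68], [0.0, 0.0, 0.0, 1.0]] 432.5516588230067
side stick 0.63 [200, 229, 17, 71] [ 460. -139.   88.]
side stand 0.76 [178, 272, 55, 43] [ 451. -144.   30.]
side guide 0.83 [166, 193, 143, 51] [517.  68.  22.]
side cover 0.95 [249, 173, 59, 39] [610. 121.  45.]
side slide 0.6 [193, 194, 65, 31] [494.  93.  29.]
side button 0.77 [188, 191, 69, 33] [488. 100.  29.]
side button 0.59 [162, 195, 146, 48] [513.  63.  23.]
side salt_shaker 0.57 [223, 141, 9, 35] [507. 257.  62.]
side spice_jar 0.86 [333, 238, 25, 60] [ 679. -153.   70.]
side tuna_tin 0.67 [252, 253, 53, 56] [ 573. -137.   37.]
```

View pics/top.png

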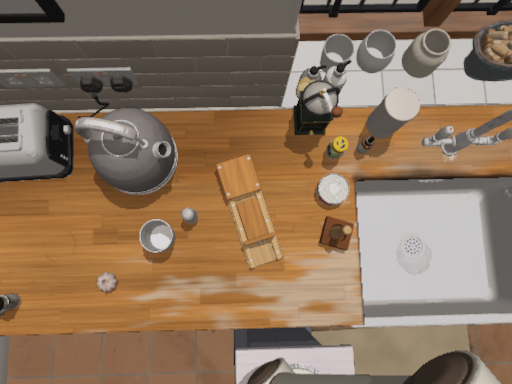

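View pics/side.png

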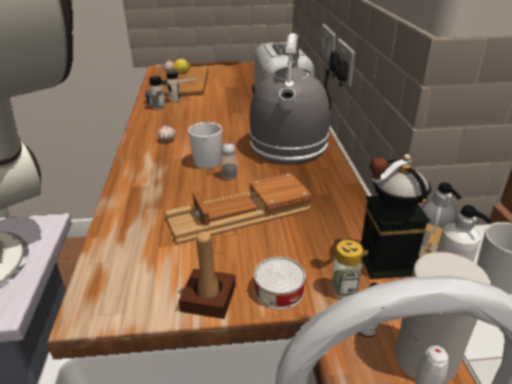

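The top view shows the stand with the stick at about (337,234). The guide runs from (262,255) to (238,165), with the slide at about (255,218) and the tin at (333,190). Next I'll measure from the depth data.

Run:
```python
import numpy as np,cv2
for c in("top","side"):
    z=np.load(c+".npz");P=z["P"];d=z["d"]
    def sel(x0,x1,y0,y1,z0,z1):
        k=(d>0)&(P[...,0]>x0)&(P[...,0]<x1)&(P[...,1]>y0)&(P[...,1]<y1)&(P[...,2]>z0)&(P[...,2]<z1);return P[k]
    def rect(n,q):
        if len(q)<4: print(c,n,len(q));return
        (a,b),(w,h),t=cv2.minAreaRect(q[:,:2].astype(np.float32));print(c,n,len(q),"ctr",round(a,1),round(b,1),"size",round(w,1),round(h,1),"ang",round(t,2),"mean",q.mean(0).round(1),"zp",np.percentile(q[:,2],[5,50,95]).round(1))
    rect("sticktop",sel(400,520,-180,-60,118,160))
    rect("handle",sel(400,520,-180,-60,60,115))
    rect("stand",sel(400,520,-180,-60,20,36))
    rect("stand all",sel(400,520,-180,-60,12,200))
    rect("cover",sel(540,720,60,200,38,52))
    rect("guide all",sel(330,720,20,220,6,60))
    rect("rails etc",sel(330,720,20,220,14,60))
    rect("slide",sel(380,560,20,200,26,36))
    rect("fence",sel(380,540,20,200,42,70))
    rect("table",sel(380,440,-60,0,-20,20))
    rect("tin",sel(530,630,-190,-60,30,50))
    rect("spice",sel(640,720,-190,-80,60,110))
    rect("salt",sel(470,550,220,310,40,110))
    rect("beaker",sel(400,510,300,430,70,120))
```

```text
top sticktop 84 ctr 456.4 -127.1 size 21.6 22.4 ang 85.16 mean [ 456.3 -126.4  134.2] zp [123.3 135.5 139.4]
top handle 43 ctr 454.6 -120.7 size 22.8 9.6 ang 15.7 mean [ 454.7 -119.3   88.3] zp [ 63.9  85.9 110.5]
top stand 503 ctr 455.5 -128.9 size 76.9 76.3 ang 72.49 mean [ 454.1 -124.7   27. ] zp [22.6 27.  30.8]
top stand all 723 ctr 455.5 -128.9 size 76.9 76.3 ang 72.49 mean [ 454.6 -123.6   44.7] zp [ 20.9  28.  135.9]
top cover 1346 ctr 616.1 139.3 size 105.2 99.6 ang 16.85 mean [615.3 139.   43.3] zp [39.7 43.3 46.8]
top guide all 3892 ctr 521.0 116.9 size 347.4 176.6 ang 3.18 mean [522.4 111.6  29.5] zp [ 8.2 29.1 47.1]
top rails etc 3080 ctr 522.5 111.1 size 300.8 99.5 ang 16.75 mean [541.7 116.9  34.8] zp [19.5 33.  48.4]
top slide 810 ctr 492.0 104.9 size 161.0 85.6 ang 19.39 mean [499.5 104.1  29.5] zp [26.6 29.3 32.9]
top fence 151 ctr 443.3 87.3 size 11.8 85.2 ang 16.85 mean [443.1  87.6  54.6] zp [49.6 54.8 58.3]
top table 461 ctr 409.8 -30.3 size 59.2 59.7 ang 1.1 mean [409.9 -29.9  -0.6] zp [-4.2 -0.7  3.1]
top tin 768 ctr 577.7 -123.6 size 84.8 85.7 ang 18.52 mean 
[... 1128 characters left out ...]
 105.8 size 148.4 84.6 ang 19.2 mean [498.7 100.2  29.9] zp [27.8 29.8 31.9]
side fence 202 ctr 442.5 85.7 size 12.0 84.3 ang 17.02 mean [443.3  79.   52.9] zp [44.2 54.7 56.8]
side table 599 ctr 408.0 -29.8 size 55.9 59.7 ang 1.0 mean [ 4.068e+02 -3.030e+01 -2.000e-01] zp [-1.8 -0.2  1.3]
side tin 1615 ctr 576.0 -123.5 size 85.1 85.8 ang 17.35 mean [ 575.9 -125.7   36.8] zp [33.3 36.9 39.5]
side spice 802 ctr 686.7 -136.2 size 41.1 43.4 ang 2.17 mean [ 684.  -144.1   85.3] zp [63.5 90.5 97.4]
side salt 316 ctr 510.8 267.7 size 34.1 34.0 ang 43.54 mean [509.8 262.9  65.2] zp [41.4 65.4 87.3]
side beaker 604 ctr 456.1 353.6 size 85.8 85.4 ang 50.56 mean [455.9 352.1  83.9] zp [71.6 84.2 95.2]
```

>>> send_rows:
  targets:
    - {"gripper": -1,"x": 0,"y": 0,"z": 0,"ax": 0,"ay": 0,"az": 5.64}
    - {"gripper": -1,"x": -2.6,"y": 2.82,"z": 0,"ax": 0,"ay": 0,"az": 0}
    - {"gripper": -1,"x": -2.6,"y": 2.82,"z": 0,"ax": 0,"ay": 0,"az": 0}
    - {"gripper": -1,"x": -2.6,"y": 2.82,"z": 0,"ax": 0,"ay": 0,"az": 0}
    - {"gripper": -1,"x": -2.6,"y": 2.82,"z": 0,"ax": 0,"ay": 0,"az": 0}

```text
clock: 1.52
position: [305.9, -438.2, 231.2]
ee_rot: [-0.146, 0.989, -0.0, 0.0]
contact_force: [0.3, -0.1, 0.4]
gripper_width: 85.2
grasp_force: 0.0
```

>>> send_rows:
  targets:
    - {"gripper": -1,"x": -2.6,"y": 2.82,"z": 0,"ax": 0,"ay": 0,"az": 0}
    - {"gripper": -1,"x": -2.6,"y": 2.82,"z": 0,"ax": 0,"ay": 0,"az": 0}
    - {"gripper": -1,"x": -2.6,"y": 2.82,"z": 0,"ax": 0,"ay": 0,"az": 0}
    - {"gripper": -1,"x": -2.6,"y": 2.82,"z": 0,"ax": 0,"ay": 0,"az": 0}
    - {"gripper": -1,"x": -2.6,"y": 2.82,"z": 0,"ax": 0,"ay": 0,"az": 0}

```text
clock: 1.93
position: [389.8, -265.3, 231.7]
ee_rot: [-0.146, 0.989, -0.0, 0.0]
contact_force: [1.2, -0.9, -0.2]
gripper_width: 85.5
grasp_force: 0.0
```

>>> send_rows:
  targets:
    - {"gripper": -1,"x": -2.6,"y": 2.82,"z": 0,"ax": 0,"ay": 0,"az": 0}
    - {"gripper": -1,"x": -2.6,"y": 2.82,"z": 0,"ax": 0,"ay": 0,"az": 0}
    - {"gripper": -1,"x": -1.3,"y": 1.41,"z": 0,"ax": 0,"ay": 0,"az": 0}
    - {"gripper": -1,"x": 0,"y": 0,"z": 0,"ax": 0,"ay": 0,"az": 0}
    - {"gripper": -1,"x": 0,"y": 0,"z": 0,"ax": 0,"ay": 0,"az": 0}

```text
clock: 2.35
position: [431.5, -179.8, 231.5]
ee_rot: [-0.147, 0.989, -0.0, 0.0]
contact_force: [-0.2, -0.3, 0.7]
gripper_width: 84.9
grasp_force: 0.0
```

>>> send_rows:
  targets:
    - {"gripper": -1,"x": -1.92,"y": 2.12,"z": 0,"ax": 0,"ay": 0,"az": 0}
    - {"gripper": -1,"x": -1.92,"y": 2.12,"z": 0,"ax": 0,"ay": 0,"az": 0}
    - {"gripper": -1,"x": 0,"y": 0,"z": 0,"ax": 0,"ay": 0,"az": 0}
    - {"gripper": -1,"x": 0,"y": 0,"z": 0,"ax": 0,"ay": 0,"az": 0}

```text
clock: 2.68
position: [455.6, -129.2, 231.3]
ee_rot: [-0.146, 0.989, -0.0, -0.0]
contact_force: [-0.0, 0.4, -0.8]
gripper_width: 85.7
grasp_force: 0.0
```

Run:
```python
from h import *
im,d,P,m=cloud("wrist")
print(arm.read_state()["position"])
cv2.imwrite("pics/w.png",im[:,:,::-1])
for n,z0,z1 in(("top",125,145),("stand",22,33)):
    k=(d>0)&(P[...,2]>z0)&(P[...,2]<z1)&(abs(P[...,0]-455)<70)&(abs(P[...,1]+128)<60);q=P[k]
    print(n,len(q),cv2.minAreaRect(q[:,:2].astype(np.float32)) if len(q)>4 else 0,q.mean(0) if len(q) else 0)
for t in("stick","stand"):print(t,arm.boxes_of("wrist",t)[:1])
```

```text
[ 455.24338563 -129.62392699  231.21564838]
top 607 ((456.81121826171875, -128.60418701171875), (23.369726181030273, 22.77776527404785), 14.77331829071045) [ 455.15268813 -129.01106937  135.66543074]
stand 2285 ((455.834716796875, -128.81146240234375), (76.21207427978516, 76.34990692138672), 72.39825439453125) [ 447.63023297 -131.57684946   27.08694043]
stick [{'rect': [244.2, 150.7, 27.4, 54.8], 'score': 0.88}]
stand [{'rect': [217.8, 120.1, 87.0, 85.8], 'score': 0.58}]
```

View pics/w.png

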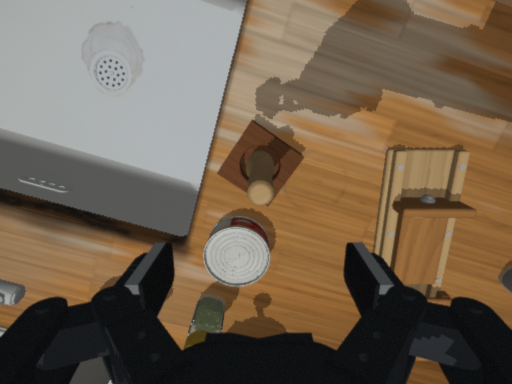

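The wrist view shows the stick top at (261,191) over the stand at (260,163), and the button on the fence at (428,199). That agrees with the earlier measurements, so I'm descending.

>>> send_rows:
  targets:
    - {"gripper": -1,"z": 3.5}
    - {"gripper": -1,"z": 3.5}
    - {"gripper": -1,"z": 3.5}
    - {"gripper": -1,"z": 2.5}
    - {"gripper": -1,"z": 2.5}

```text
$.targets[0]: bad value
```

>>> send_rows:
  targets:
    - {"gripper": -1}
    - {"gripper": 1}
    - {"gripper": 1}
    - {"gripper": 1}
    - {"gripper": 1}

```text
$.targets[0]: bad value
```

>>> send_rows:
  targets:
    - {"gripper": 1}
    - {"gripper": 1}
    - {"gripper": 1}
    - {"gripper": 1}
    - {"gripper": 1}

```text
$.targets[0]: bad value
```

All keys are required in each row.

>>> send_rows:
  targets:
    - {"gripper": -1,"x": 0,"y": 0,"z": 3.5,"ax": 0,"ay": 0,"az": 0}
    - {"gripper": -1,"x": 0,"y": 0,"z": 3.5,"ax": 0,"ay": 0,"az": 0}
    - {"gripper": -1,"x": 0,"y": 0,"z": 3.5,"ax": 0,"ay": 0,"az": 0}
    - {"gripper": -1,"x": 0,"y": 0,"z": 2.5,"ax": 0,"ay": 0,"az": 0}
    - {"gripper": -1,"x": 0,"y": 0,"z": 2.5,"ax": 0,"ay": 0,"az": 0}

```text
clock: 3.25
position: [454.6, -130.2, 74.9]
ee_rot: [-0.145, 0.989, 0.0, -0.0]
contact_force: [0.5, 1.1, -0.6]
gripper_width: 85.5
grasp_force: 0.0
```

>>> send_rows:
  targets:
    - {"gripper": -1,"x": 0,"y": 0,"z": 0,"ax": 0,"ay": 0,"az": 0}
    - {"gripper": -1,"x": 0,"y": 0,"z": 0,"ax": 0,"ay": 0,"az": 0}
    - {"gripper": 1,"x": 0,"y": 0,"z": 0,"ax": 0,"ay": 0,"az": 0}
    - {"gripper": 1,"x": 0,"y": 0,"z": 0,"ax": 0,"ay": 0,"az": 0}
    - {"gripper": 1,"x": 0,"y": 0,"z": 0,"ax": 0,"ay": 0,"az": 0}

```text
clock: 3.67
position: [456.7, -129.1, 78.0]
ee_rot: [-0.146, 0.989, -0.0, 0.002]
contact_force: [0.0, -0.4, 0.4]
gripper_width: 51.3
grasp_force: 0.0
```

>>> send_rows:
  targets:
    - {"gripper": 1,"x": 0,"y": 0,"z": 0,"ax": 0,"ay": 0,"az": 0}
    - {"gripper": 1,"x": 0,"y": 0,"z": 0,"ax": 0,"ay": 0,"az": 0}
    - {"gripper": 1,"x": 0,"y": 0,"z": 0,"ax": 0,"ay": 0,"az": 0}
    - {"gripper": 1,"x": 0,"y": 0,"z": 0,"ax": 0,"ay": 0,"az": 0}
    - {"gripper": 1,"x": 0,"y": 0,"z": 0,"ax": 0,"ay": 0,"az": 0}

```text
clock: 4.08
position: [456.2, -128.9, 77.2]
ee_rot: [-0.146, 0.989, -0.0, 0.001]
contact_force: [-0.8, 1.5, 6.1]
gripper_width: 22.8
grasp_force: 58.6
```

>>> send_rows:
  targets:
    - {"gripper": 1,"x": 0,"y": 0,"z": -1.0,"ax": 0,"ay": 0,"az": 0}
    - {"gripper": 1,"x": 0,"y": 0,"z": -2.0,"ax": 0,"ay": 0,"az": 0}
    - {"gripper": 1,"x": 0,"y": 0,"z": -3.5,"ax": 0,"ay": 0,"az": 0}
    - {"gripper": 1,"x": 0,"y": 0,"z": -3.5,"ax": 0,"ay": 0,"az": 0}
    - {"gripper": 1,"x": 0,"y": 0,"z": 0,"ax": 0,"ay": 0,"az": 0}

```text
clock: 4.5
position: [459.9, -129.4, 182.9]
ee_rot: [-0.147, 0.989, -0.002, 0.007]
contact_force: [1.6, -0.8, -0.3]
gripper_width: 22.9
grasp_force: 58.8
```

>>> send_rows:
  targets:
    - {"gripper": 1,"x": 0.0,"y": 2.5,"z": 0,"ax": 0,"ay": 0,"az": 0}
    - {"gripper": 1,"x": 0.1,"y": 3.5,"z": 0,"ax": 0,"ay": 0,"az": 0}
    - {"gripper": 1,"x": 0.2,"y": 3.5,"z": 0,"ax": 0,"ay": 0,"az": 0}
    - {"gripper": 1,"x": 0.1,"y": 3.5,"z": 0,"ax": 0,"ay": 0,"az": 0}
    - {"gripper": 1,"x": 0.1,"y": 3.5,"z": 0,"ax": 0,"ay": 0,"az": 0}

```text
clock: 4.92
position: [402.0, 28.6, 176.0]
ee_rot: [-0.146, 0.989, 0.0, -0.0]
contact_force: [1.0, 0.2, -0.4]
gripper_width: 22.7
grasp_force: 58.9
```

>>> send_rows:
  targets:
    - {"gripper": 1,"x": 0.05,"y": 2.54,"z": 0,"ax": 0,"ay": 0,"az": 0}
    - {"gripper": 1,"x": 0,"y": 2.0,"z": 0,"ax": 0,"ay": 0,"az": 0}
    - {"gripper": 1,"x": 0,"y": 0,"z": 0,"ax": 0,"ay": 0,"az": 0}
    - {"gripper": 1,"x": 0,"y": 0,"z": 0,"ax": 0,"ay": 0,"az": 0}
    - {"gripper": 1,"x": 0,"y": 0,"z": 0,"ax": 0,"ay": 0,"az": 0}

```text
clock: 5.33
position: [389.3, 70.6, 176.0]
ee_rot: [-0.146, 0.989, -0.0, -0.0]
contact_force: [-0.3, 0.5, -0.2]
gripper_width: 22.7
grasp_force: 59.0
```

```bash
cat > look.py <<'E'
from h import *
import sys
u=np.array([np.cos(np.radians(16.8)),np.sin(np.radians(16.8))]);n=np.array([-u[1],u[0]]);O=np.array([521.5,110.5])
def G(p): q=np.asarray(p)[:2]-O; return q@u,q@n
s=arm.read_state();print("tcp",s["position"].round(1),"guide",np.round(G(s["position"]),1),"F",s["contact_force"].round(1),"Fu",round(float(s["contact_force"][:2]@u),2),"w",s["gripper_width"])
for c in("side","top"):
    im,d,P,m=cloud(c)
    Q=np.stack([(P[...,:2]-O)@u,(P[...,:2]-O)@n,P[...,2]],-1)
    a=(d>0)&(abs(Q[...,1])<42)&(Q[...,2]>47)&(Q[...,2]<62)&(Q[...,0]<40)
    lat=abs(Q[...,1])>20
    q=Q[a&lat&(Q[...,0]>-100)];print(c,"fence top x: ",len(q),np.percentile(q[:,0],[3,50,97]).round(1) if len(q) else "")
    cv2.imwrite(f"pics/{sys.argv[1]}_{c}.png",im[:,:,::-1])
    if c=="side":
        g=G(s["position"]);k=(d>0)&(abs(Q[...,0]-g[0])<30)&(abs(Q[...,1]-g[1])<30)&(Q[...,2]<s["position"][2]-8)&(Q[...,2]>24)
        q=Q[k];print("stick z",np.percentile(q[:,2],[1,50,99]).round(1) if len(q) else "none")
        for lo in range(0,int(s["position"][2]),12):
            r=q[(q[:,2]>=lo)&(q[:,2]<lo+12)]
            if len(r)>5: print(lo,len(r),"x",np.percentile(r[:,0],[2,98]).round(1),"y",np.percentile(r[:,1],[2,98]).round(1))
E
python3 look.py b; python3 -c "
import cv2;a=cv2.imread('pics/b_side.png')[100:300,100:340];cv2.imwrite('pics/bc.png',cv2.resize(a,(720,600)))"
```

```text
tcp [389.3  70.6 176. ] guide [-138.1    0. ] F [-0.3  0.5 -0.2] Fu -0.18 w 22.72267079573594
side fence top x:  96 [-88.3 -83.7 -77.5]
stick z [108.  137.  167.5]
108 92 x [-154.6 -122.6] y [-17.2  -0.5]
120 99 x [-154.8 -123.4] y [-17.  -2.]
132 109 x [-154.6 -123. ] y [-17.3   1.3]
144 92 x [-151.4 -126.5] y [-15.2  -0.4]
156 71 x [-149.7 -127.3] y [-13.3   0.6]
top fence top x:  58 [-86.7 -80.2 -75.9]
```

View pics/bc.png

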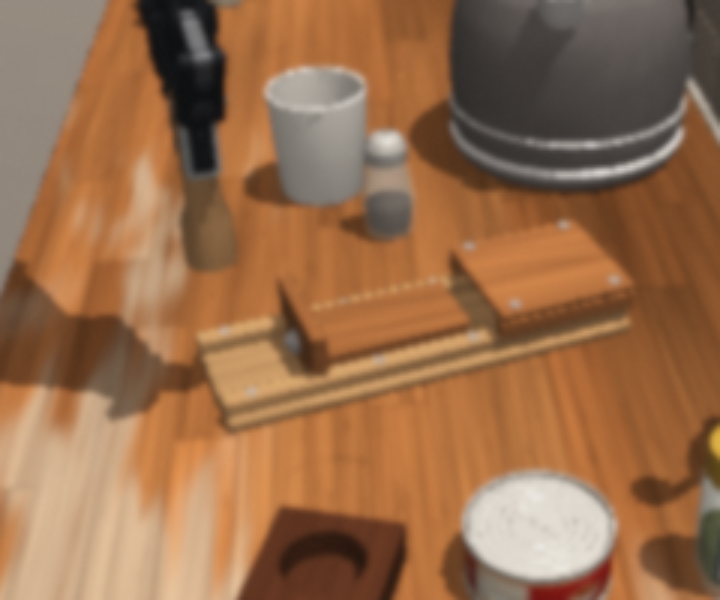

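The stick hangs upright in the gripper at crop (208,220) and the stand is empty. I'll lower it into the channel.

>>> send_rows:
  targets:
    - {"gripper": 1,"x": 0,"y": 0,"z": 3.0,"ax": 0,"ay": 0,"az": 0}
    - {"gripper": 1,"x": 0,"y": 0,"z": 3.0,"ax": 0,"ay": 0,"az": 0}
    - {"gripper": 1,"x": 0,"y": 0,"z": 2.0,"ax": 0,"ay": 0,"az": 0}
    - {"gripper": 1,"x": 0,"y": 0,"z": 1.3,"ax": 0,"ay": 0,"az": 0}
    - {"gripper": 1,"x": 0,"y": 0,"z": 0,"ax": 0,"ay": 0,"az": 0}

```text
clock: 5.85
position: [387.8, 68.9, 80.8]
ee_rot: [-0.145, 0.989, -0.001, -0.003]
contact_force: [-0.3, 0.6, -0.7]
gripper_width: 22.7
grasp_force: 59.0
```

>>> send_rows:
  targets:
    - {"gripper": 1,"x": 0,"y": 0,"z": 0,"ax": 0,"ay": 0,"az": 0}
    - {"gripper": 1,"x": -0.6,"y": 0,"z": 0,"ax": 0,"ay": 0,"az": 0}
    - {"gripper": 1,"x": -0.6,"y": 0,"z": 0,"ax": 0,"ay": 0,"az": 0}
    - {"gripper": 1,"x": -0.5,"y": 0,"z": 0,"ax": 0,"ay": 0,"az": 0}
    - {"gripper": 1,"x": -0.2,"y": 0,"z": 0,"ax": 0,"ay": 0,"az": 0}

```text
clock: 6.27
position: [409.5, 77.1, 84.2]
ee_rot: [-0.146, 0.989, 0.0, 0.001]
contact_force: [0.2, -0.2, -0.6]
gripper_width: 22.7
grasp_force: 59.0
```

```bash
python3 look.py c; python3 -c "
import cv2;a=cv2.imread('pics/c_side.png')[150:270,130:290];cv2.imwrite('pics/cc.png',cv2.resize(a,(640,480)))"
```

```text
tcp [409.5  77.1  84.2] guide [-116.9    0.4] F [ 0.2 -0.2 -0.6] Fu 0.13 w 22.705363235288395
side fence top x:  98 [-88.3 -83.7 -77.3]
stick z [24.4 46.  75.1]
24 133 x [-133.3  -87.7] y [-23.8  22.7]
36 109 x [-133.6  -87.6] y [-24.7  22.2]
48 127 x [-132.3  -87.2] y [-23.7  23.9]
60 62 x [-128.5 -107.4] y [-12.3  -0.6]
72 18 x [-128.5 -106.7] y [-12.9   2.6]
top fence top x:  6 [-79.2 -76.8 -75.9]
```

View pics/cc.png

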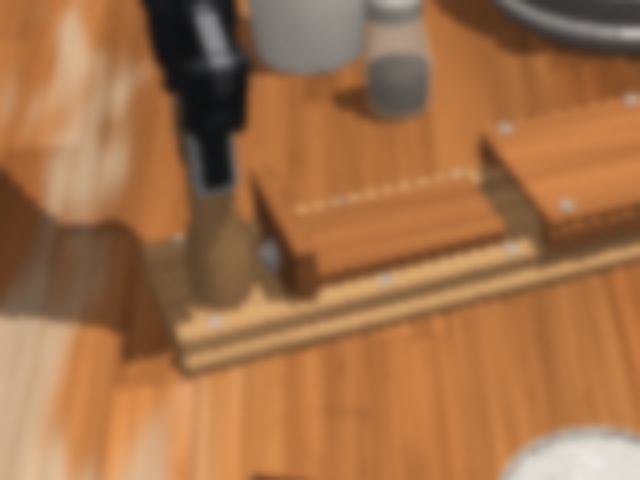

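The foot stands in the channel at crop (220,275), centred and just short of the button at (268,250). I'll push slowly.

>>> send_rows:
  targets:
    - {"gripper": 1,"x": -0.1,"y": 0,"z": 0,"ax": 0,"ay": 0,"az": 0}
    - {"gripper": 1,"x": -0.1,"y": 0,"z": 0,"ax": 0,"ay": 0,"az": 0}
    - {"gripper": 1,"x": -0.1,"y": 0,"z": 0,"ax": 0,"ay": 0,"az": 0}
    - {"gripper": 1,"x": -0.1,"y": 0,"z": 0,"ax": 0,"ay": 0,"az": 0}
    - {"gripper": 1,"x": -0.1,"y": 0,"z": 0,"ax": 0,"ay": 0,"az": 0}

```text
clock: 6.78
position: [412.5, 77.8, 83.3]
ee_rot: [-0.146, 0.989, -0.0, -0.0]
contact_force: [-0.3, 0.6, -0.7]
gripper_width: 22.6
grasp_force: 59.0
```

>>> send_rows:
  targets:
    - {"gripper": 1,"x": -0.15,"y": 0,"z": 0,"ax": 0,"ay": 0,"az": 0}
    - {"gripper": 1,"x": -0.15,"y": 0,"z": 0,"ax": 0,"ay": 0,"az": 0}
    - {"gripper": 1,"x": -0.15,"y": 0,"z": 0,"ax": 0,"ay": 0,"az": 0}
    - {"gripper": 1,"x": -0.15,"y": 0,"z": 0,"ax": 0,"ay": 0,"az": 0}
    - {"gripper": 1,"x": -0.15,"y": 0,"z": 0,"ax": 0,"ay": 0,"az": 0}

```text
clock: 7.2
position: [416.7, 78.2, 82.5]
ee_rot: [-0.146, 0.989, -0.001, -0.004]
contact_force: [-6.3, -1.3, 3.2]
gripper_width: 23.0
grasp_force: 59.5
```

>>> send_rows:
  targets:
    - {"gripper": 1,"x": -0.15,"y": 0,"z": 0,"ax": 0,"ay": 0,"az": 0}
    - {"gripper": 1,"x": -0.15,"y": 0,"z": 0,"ax": 0,"ay": 0,"az": 0}
    - {"gripper": 1,"x": -0.15,"y": 0,"z": 0,"ax": 0,"ay": 0,"az": 0}
    - {"gripper": 1,"x": -0.15,"y": 0,"z": 0,"ax": 0,"ay": 0,"az": 0}
    - {"gripper": 1,"x": -0.15,"y": 0,"z": 0,"ax": 0,"ay": 0,"az": 0}

```text
clock: 7.62
position: [425.1, 81.0, 82.5]
ee_rot: [-0.146, 0.989, -0.001, -0.002]
contact_force: [-2.2, 0.2, -2.9]
gripper_width: 22.7
grasp_force: 58.9
```

```bash
python3 look.py d
```

```text
tcp [425.1  81.   82.5] guide [-100.8   -0.4] F [-2.2  0.2 -2.9] Fu -2.02 w 22.718431176150244
side fence top x:  89 [-77.2 -72.5 -66.2]
stick z [24.6 47.3 73.1]
24 126 x [-118.2  -76.8] y [-27.8  20.9]
36 117 x [-117.8  -76.7] y [-24.4  25.8]
48 158 x [-115.8  -71.1] y [-27.9  26.4]
60 62 x [-112.8  -90. ] y [-13.2  -1.8]
72 13 x [-113.   -93.7] y [-13.2   0.1]
top fence top x:  0
```

>>> send_rows:
  targets:
    - {"gripper": 1,"x": -0.15,"y": 0,"z": 0,"ax": 0,"ay": 0,"az": 0}
    - {"gripper": 1,"x": -0.2,"y": 0,"z": 0,"ax": 0,"ay": 0,"az": 0}
    - {"gripper": 1,"x": -0.2,"y": 0,"z": 0,"ax": 0,"ay": 0,"az": 0}
    - {"gripper": 1,"x": -0.2,"y": 0,"z": 0,"ax": 0,"ay": 0,"az": 0}
    - {"gripper": 1,"x": -0.2,"y": 0,"z": 0,"ax": 0,"ay": 0,"az": 0}

```text
clock: 8.13
position: [436.2, 85.0, 83.3]
ee_rot: [-0.146, 0.989, 0.0, 0.0]
contact_force: [-3.1, -0.6, -2.8]
gripper_width: 22.8
grasp_force: 58.9
```

>>> send_rows:
  targets:
    - {"gripper": 1,"x": -0.2,"y": 0,"z": 0,"ax": 0,"ay": 0,"az": 0}
    - {"gripper": 1,"x": -0.2,"y": 0,"z": 0,"ax": 0,"ay": 0,"az": 0}
    - {"gripper": 1,"x": -0.2,"y": 0,"z": 0,"ax": 0,"ay": 0,"az": 0}
    - {"gripper": 1,"x": -0.15,"y": 0,"z": 0,"ax": 0,"ay": 0,"az": 0}
    - {"gripper": 1,"x": -0.1,"y": 0,"z": 0,"ax": 0,"ay": 0,"az": 0}

```text
clock: 8.55
position: [444.3, 87.4, 83.3]
ee_rot: [-0.146, 0.989, 0.0, 0.0]
contact_force: [-2.5, -1.0, -1.6]
gripper_width: 22.4
grasp_force: 58.9
```

>>> send_rows:
  targets:
    - {"gripper": 1,"x": -0.08,"y": 0,"z": 0,"ax": 0,"ay": 0,"az": 0}
    - {"gripper": 1,"x": -0.08,"y": 0,"z": 0,"ax": 0,"ay": 0,"az": 0}
    - {"gripper": 1,"x": -0.08,"y": 0,"z": 0,"ax": 0,"ay": 0,"az": 0}
    - {"gripper": 1,"x": -0.08,"y": 0,"z": 0,"ax": 0,"ay": 0,"az": 0}
    - {"gripper": 1,"x": -0.08,"y": 0,"z": 0,"ax": 0,"ay": 0,"az": 0}

```text
clock: 8.97
position: [448.1, 88.5, 83.3]
ee_rot: [-0.146, 0.989, 0.0, 0.0]
contact_force: [-2.1, -0.7, -2.3]
gripper_width: 22.4
grasp_force: 58.9
```

>>> send_rows:
  targets:
    - {"gripper": 1,"x": -0.08,"y": 0,"z": 0,"ax": 0,"ay": 0,"az": 0}
    - {"gripper": 1,"x": -0.08,"y": 0,"z": 0,"ax": 0,"ay": 0,"az": 0}
    - {"gripper": 1,"x": -0.08,"y": 0,"z": 0,"ax": 0,"ay": 0,"az": 0}
    - {"gripper": 1,"x": -0.08,"y": 0,"z": 0,"ax": 0,"ay": 0,"az": 0}
    - {"gripper": 1,"x": -0.08,"y": 0,"z": 0,"ax": 0,"ay": 0,"az": 0}

```text
clock: 9.38
position: [451.8, 89.6, 83.3]
ee_rot: [-0.146, 0.989, -0.0, -0.0]
contact_force: [-2.2, -0.8, -2.0]
gripper_width: 22.7
grasp_force: 58.9
```

>>> send_rows:
  targets:
    - {"gripper": 1,"x": -0.08,"y": 0,"z": 0,"ax": 0,"ay": 0,"az": 0}
    - {"gripper": 1,"x": -0.08,"y": 0,"z": 0,"ax": 0,"ay": 0,"az": 0}
    - {"gripper": 1,"x": -0.08,"y": 0,"z": 0,"ax": 0,"ay": 0,"az": 0}
    - {"gripper": 1,"x": -0.08,"y": 0,"z": 0,"ax": 0,"ay": 0,"az": 0}
    - {"gripper": 1,"x": -0.08,"y": 0,"z": 0,"ax": 0,"ay": 0,"az": 0}

```text
clock: 9.8
position: [455.6, 90.8, 83.3]
ee_rot: [-0.146, 0.989, -0.0, -0.0]
contact_force: [-2.5, -0.5, -1.8]
gripper_width: 22.7
grasp_force: 58.9
```

>>> send_rows:
  targets:
    - {"gripper": 1,"x": -0.08,"y": 0,"z": 0,"ax": 0,"ay": 0,"az": 0}
    - {"gripper": 1,"x": -0.08,"y": 0,"z": 0,"ax": 0,"ay": 0,"az": 0}
    - {"gripper": 1,"x": -0.08,"y": 0,"z": 0,"ax": 0,"ay": 0,"az": 0}
    - {"gripper": 1,"x": -0.08,"y": 0,"z": 0,"ax": 0,"ay": 0,"az": 0}
    - {"gripper": 1,"x": -0.08,"y": 0,"z": 0,"ax": 0,"ay": 0,"az": 0}

```text
clock: 10.22
position: [459.4, 91.9, 83.3]
ee_rot: [-0.146, 0.989, -0.0, -0.0]
contact_force: [-2.5, -0.6, -1.8]
gripper_width: 22.6
grasp_force: 58.9
```

>>> send_rows:
  targets:
    - {"gripper": 1,"x": -0.08,"y": 0,"z": 0,"ax": 0,"ay": 0,"az": 0}
    - {"gripper": 1,"x": -0.08,"y": 0,"z": 0,"ax": 0,"ay": 0,"az": 0}
    - {"gripper": 1,"x": -0.08,"y": 0,"z": 0,"ax": 0,"ay": 0,"az": 0}
    - {"gripper": 1,"x": -0.08,"y": 0,"z": 0,"ax": 0,"ay": 0,"az": 0}
    - {"gripper": 1,"x": -0.08,"y": 0,"z": 0,"ax": 0,"ay": 0,"az": 0}

```text
clock: 10.63
position: [463.3, 93.1, 83.3]
ee_rot: [-0.146, 0.989, -0.0, -0.0]
contact_force: [-3.1, -1.0, -1.6]
gripper_width: 23.0
grasp_force: 58.9
```

>>> send_rows:
  targets:
    - {"gripper": 1,"x": -0.06,"y": 0,"z": 0,"ax": 0,"ay": 0,"az": 0}
    - {"gripper": 1,"x": -0.06,"y": 0,"z": 0,"ax": 0,"ay": 0,"az": 0}
    - {"gripper": 1,"x": -0.06,"y": 0,"z": 0,"ax": 0,"ay": 0,"az": 0}
    - {"gripper": 1,"x": -0.06,"y": 0,"z": 0,"ax": 0,"ay": 0,"az": 0}

```text
clock: 10.97
position: [465.5, 93.8, 83.3]
ee_rot: [-0.146, 0.989, -0.0, -0.0]
contact_force: [-2.5, -1.6, -2.6]
gripper_width: 22.6
grasp_force: 58.9
```

Still just sliding friction.

>>> send_rows:
  targets:
    - {"gripper": 1,"x": -0.08,"y": 0,"z": 0,"ax": 0,"ay": 0,"az": 0}
    - {"gripper": 1,"x": -0.08,"y": 0,"z": 0,"ax": 0,"ay": 0,"az": 0}
    - {"gripper": 1,"x": -0.08,"y": 0,"z": 0,"ax": 0,"ay": 0,"az": 0}
    - {"gripper": 1,"x": -0.08,"y": 0,"z": 0,"ax": 0,"ay": 0,"az": 0}
    - {"gripper": 1,"x": -0.08,"y": 0,"z": 0,"ax": 0,"ay": 0,"az": 0}

```text
clock: 11.38
position: [467.4, 94.0, 83.2]
ee_rot: [-0.146, 0.989, -0.001, -0.002]
contact_force: [-8.6, -2.2, 5.1]
gripper_width: 22.6
grasp_force: 59.6
```

>>> send_rows:
  targets:
    - {"gripper": 1,"x": 0,"y": 0,"z": 0,"ax": 0,"ay": 0,"az": 0}
    - {"gripper": 1,"x": 0,"y": 0,"z": 0,"ax": 0,"ay": 0,"az": 0}
    - {"gripper": 1,"x": 0,"y": 0,"z": 0,"ax": 0,"ay": 0,"az": 0}

```text
clock: 11.63
position: [467.4, 93.9, 83.2]
ee_rot: [-0.146, 0.989, -0.001, -0.002]
contact_force: [-7.4, -1.8, 3.6]
gripper_width: 22.9
grasp_force: 59.6
```

```bash
python3 look.py e
```

```text
tcp [467.4  93.9  83.2] guide [-56.6  -0.2] F [-7.4 -1.8  3.6] Fu -7.64 w 22.94507596348967
side fence top x:  80 [-34.2 -28.7 -23.2]
stick z [24.5 47.5 73.5]
24 131 x [-74.5 -33.2] y [-24.6  21.7]
36 114 x [-74.5 -33.1] y [-23.   24.6]
48 168 x [-71.3 -26.8] y [-27.   24.7]
60 55 x [-69.4 -48.7] y [-12.3  -2.4]
72 14 x [-68.9 -51.9] y [-13.5   1.4]
top fence top x:  0
```

Force held at 7.6 N: about 2.6 N friction plus about 5 N on the stop, with the nose about 41 mm inside the mouth, which is within the expected range. I'll back off slowly so the slide doesn't spring back.

>>> send_rows:
  targets:
    - {"gripper": 1,"x": 0.03,"y": 0,"z": 0,"ax": 0,"ay": 0,"az": 0}
    - {"gripper": 1,"x": 0.03,"y": 0,"z": 0,"ax": 0,"ay": 0,"az": 0}
    - {"gripper": 1,"x": 0.03,"y": 0,"z": 0,"ax": 0,"ay": 0,"az": 0}
    - {"gripper": 1,"x": 0.03,"y": 0,"z": 0,"ax": 0,"ay": 0,"az": 0}
    - {"gripper": 1,"x": 0.03,"y": 0,"z": 0,"ax": 0,"ay": 0,"az": 0}

```text
clock: 12.15
position: [466.9, 93.9, 83.3]
ee_rot: [-0.146, 0.989, -0.0, -0.001]
contact_force: [-4.3, -1.7, 1.1]
gripper_width: 22.7
grasp_force: 59.2
```

>>> send_rows:
  targets:
    - {"gripper": 1,"x": 0.03,"y": 0,"z": 0,"ax": 0,"ay": 0,"az": 0}
    - {"gripper": 1,"x": 0.03,"y": 0,"z": 0,"ax": 0,"ay": 0,"az": 0}
    - {"gripper": 1,"x": 0.03,"y": 0,"z": 0,"ax": 0,"ay": 0,"az": 0}
    - {"gripper": 1,"x": 0.03,"y": 0,"z": 0,"ax": 0,"ay": 0,"az": 0}
    - {"gripper": 1,"x": 0.03,"y": 0,"z": 0,"ax": 0,"ay": 0,"az": 0}

```text
clock: 12.57
position: [466.5, 93.9, 83.3]
ee_rot: [-0.146, 0.989, -0.0, 0.0]
contact_force: [-3.3, -2.5, -0.7]
gripper_width: 22.5
grasp_force: 59.0
```

>>> send_rows:
  targets:
    - {"gripper": 1,"x": 0.03,"y": 0,"z": 0,"ax": 0,"ay": 0,"az": 0}
    - {"gripper": 1,"x": 0.03,"y": 0,"z": 0,"ax": 0,"ay": 0,"az": 0}
    - {"gripper": 1,"x": 0.03,"y": 0,"z": 0,"ax": 0,"ay": 0,"az": 0}
    - {"gripper": 1,"x": 0.03,"y": 0,"z": 0,"ax": 0,"ay": 0,"az": 0}
    - {"gripper": 1,"x": 0.03,"y": 0,"z": 0,"ax": 0,"ay": 0,"az": 0}

```text
clock: 12.98
position: [466.0, 94.2, 83.6]
ee_rot: [-0.146, 0.989, 0.0, 0.001]
contact_force: [-1.0, -0.3, -2.1]
gripper_width: 22.5
grasp_force: 58.9
```

```bash
python3 look.py f
```

```text
tcp [466.   94.2  83.6] guide [-57.9   0.5] F [-1.  -0.3 -2.1] Fu -1.04 w 22.466368251313714
side fence top x:  84 [-34.2 -29.7 -23.5]
stick z [24.5 47.8 74.8]
24 123 x [-74.6 -33.2] y [-27.9  22.3]
36 120 x [-74.7 -33.3] y [-23.   27.3]
48 161 x [-72.9 -28.1] y [-26.7  26.8]
60 59 x [-69.9 -48.1] y [-12.2   0.5]
72 20 x [-69.3 -48.4] y [-12.5  -1.2]
top fence top x:  0
```

>>> send_rows:
  targets:
    - {"gripper": 1,"x": 0.05,"y": 0,"z": 0,"ax": 0,"ay": 0,"az": 0}
    - {"gripper": 1,"x": 0.1,"y": 0,"z": 0,"ax": 0,"ay": 0,"az": 0}
    - {"gripper": 1,"x": 0.3,"y": 0,"z": 0,"ax": 0,"ay": 0,"az": 0}
    - {"gripper": 1,"x": 0.8,"y": 0,"z": 0,"ax": 0,"ay": 0,"az": 0}
    - {"gripper": 1,"x": 1.5,"y": 0,"z": 0,"ax": 0,"ay": 0,"az": 0}

```text
clock: 13.5
position: [439.9, 86.4, 83.7]
ee_rot: [-0.146, 0.989, 0.0, 0.001]
contact_force: [0.2, -0.2, -0.6]
gripper_width: 22.9
grasp_force: 59.1
```

>>> send_rows:
  targets:
    - {"gripper": 1,"x": 0,"y": 0,"z": -1.5,"ax": 0,"ay": 0,"az": 0}
    - {"gripper": 1,"x": 0,"y": 0,"z": -3.0,"ax": 0,"ay": 0,"az": 0}
    - {"gripper": 1,"x": 0,"y": 0,"z": -3.0,"ax": 0,"ay": 0,"az": 0}
    - {"gripper": 1,"x": 0,"y": 0,"z": -1.8,"ax": 0,"ay": 0,"az": 0}
    - {"gripper": 1,"x": 0,"y": 0,"z": 0,"ax": 0,"ay": 0,"az": 0}

```text
clock: 13.92
position: [441.0, 86.8, 180.8]
ee_rot: [-0.147, 0.989, 0.002, 0.005]
contact_force: [0.6, 0.4, -0.1]
gripper_width: 22.7
grasp_force: 59.1
```

>>> send_rows:
  targets:
    - {"gripper": 1,"x": 0,"y": 0,"z": 0,"ax": 0,"ay": 0,"az": 0}
    - {"gripper": 1,"x": 0,"y": 0,"z": 0,"ax": 0,"ay": 0,"az": 0}

```text
clock: 14.08
position: [437.7, 85.3, 175.5]
ee_rot: [-0.146, 0.989, 0.0, -0.001]
contact_force: [-0.0, 0.8, -0.2]
gripper_width: 22.4
grasp_force: 59.1
```

```bash
python3 look.py g
```

```text
tcp [437.7  85.3 175.5] guide [-87.5   0.1] F [-0.   0.8 -0.2] Fu 0.2 w 22.417225856872484
side fence top x:  91 [-34.  -29.5 -23.4]
stick z [107.2 136.5 166.6]
96 8 x [-101.2  -76.7] y [-16.   -7.3]
108 91 x [-104.2  -72.4] y [-16.9   3.1]
120 92 x [-104.4  -74.7] y [-17.3  -1.3]
132 107 x [-104.2  -73. ] y [-17.3   3.3]
144 87 x [-101.2  -76.2] y [-14.3   0.7]
156 65 x [-99.6 -78.2] y [-13.4  -1.8]
top fence top x:  7 [-25.3 -22.8 -21. ]
```

>>> send_rows:
  targets:
    - {"gripper": 1,"x": 0.5,"y": -2.5,"z": 0,"ax": 0,"ay": 0,"az": 0}
    - {"gripper": 1,"x": 0.7,"y": -3.3,"z": 0,"ax": 0,"ay": 0,"az": 0}
    - {"gripper": 1,"x": 0.7,"y": -3.3,"z": 0,"ax": 0,"ay": 0,"az": 0}
    - {"gripper": 1,"x": 0.7,"y": -3.3,"z": 0,"ax": 0,"ay": 0,"az": 0}
    - {"gripper": 1,"x": 0.7,"y": -3.3,"z": 0,"ax": 0,"ay": 0,"az": 0}

```text
clock: 14.6
position: [451.8, -75.6, 175.1]
ee_rot: [-0.146, 0.989, 0.0, -0.001]
contact_force: [0.7, 1.2, -0.4]
gripper_width: 22.8
grasp_force: 59.1
```

>>> send_rows:
  targets:
    - {"gripper": 1,"x": 0.7,"y": -3.3,"z": 0,"ax": 0,"ay": 0,"az": 0}
    - {"gripper": 1,"x": 0.47,"y": -2.0,"z": 0,"ax": 0,"ay": 0,"az": 0}
    - {"gripper": 1,"x": 0,"y": 0,"z": 0,"ax": 0,"ay": 0,"az": 0}
    - {"gripper": 1,"x": 0,"y": 0,"z": 0,"ax": 0,"ay": 0,"az": 0}
    - {"gripper": 1,"x": 0,"y": 0,"z": 0,"ax": 0,"ay": 0,"az": 0}

```text
clock: 15.02
position: [456.1, -128.2, 175.3]
ee_rot: [-0.146, 0.989, 0.0, -0.001]
contact_force: [-1.1, -0.4, -1.5]
gripper_width: 22.5
grasp_force: 59.3
```

>>> send_rows:
  targets:
    - {"gripper": 1,"x": 0,"y": 0,"z": 2.0,"ax": 0,"ay": 0,"az": 0}
    - {"gripper": 1,"x": 0,"y": 0,"z": 2.5,"ax": 0,"ay": 0,"az": 0}
    - {"gripper": 1,"x": 0,"y": 0,"z": 1.5,"ax": 0,"ay": 0,"az": 0}
    - {"gripper": 1,"x": 0,"y": 0,"z": 0,"ax": 0,"ay": 0,"az": 0}
    - {"gripper": 1,"x": 0,"y": 0,"z": 0,"ax": 0,"ay": 0,"az": 0}

```text
clock: 15.43
position: [456.4, -127.5, 115.9]
ee_rot: [-0.147, 0.989, -0.0, -0.001]
contact_force: [0.6, -0.4, -0.5]
gripper_width: 22.7
grasp_force: 59.2
```

Run:
```python
from h import *
s=arm.read_state();print(s["position"].round(1))
im,d,P,m=cloud("side");cv2.imwrite("pics/h.png",cv2.resize(im[190:320,150:310,::-1],(640,520)))
for lo in range(24,112,8):
    k=(d>0)&(P[...,2]>=lo)&(P[...,2]<lo+8)&(abs(P[...,0]-455)<45)&(abs(P[...,1]+129)<45);q=P[k]
    if len(q)>5:print(lo,len(q),"x",np.percentile(q[:,0],[2,98]).round(1),"y",np.percentile(q[:,1],[2,98]).round(1))
```

```text
[ 456.4 -127.5  115.9]
24 943 x [413.3 495.7] y [-170.7  -94.5]
40 7 x [439.7 464.8] y [-142.4 -129.2]
48 74 x [440.5 472.5] y [-144.  -128.1]
56 74 x [440.4 471.3] y [-144.3 -130.9]
64 74 x [440.1 471.8] y [-144.5 -129.7]
72 86 x [440.1 472.3] y [-144.5 -129.8]
80 115 x [440.6 471. ] y [-143.  -124.3]
88 65 x [444.5 468.2] y [-140.1 -129. ]
96 60 x [445.3 467.1] y [-139.8 -129.7]
104 45 x [444.3 467.5] y [-140.1 -128.2]
```

View pics/h.png

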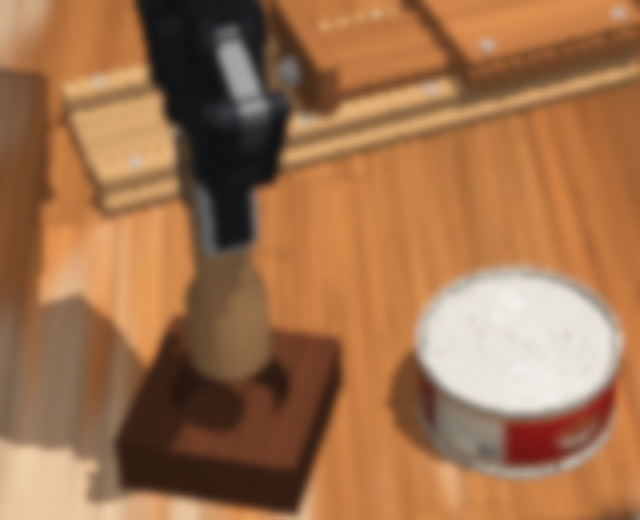

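The stick is upright at crop (230,320), centred over the hole at (232,395) to within about 1 mm. I'll lower it and release.

>>> send_rows:
  targets:
    - {"gripper": 1,"x": 0,"y": -0.1,"z": 1.5,"ax": 0,"ay": 0,"az": 0}
    - {"gripper": 1,"x": 0,"y": 0,"z": 1.2,"ax": 0,"ay": 0,"az": 0}
    - {"gripper": 1,"x": 0,"y": 0,"z": 0.8,"ax": 0,"ay": 0,"az": 0}
    - {"gripper": 1,"x": 0,"y": 0,"z": 0.3,"ax": 0,"ay": 0,"az": 0}
    - {"gripper": 1,"x": 0,"y": 0,"z": 0,"ax": 0,"ay": 0,"az": 0}

```text
clock: 15.9
position: [457.2, -129.1, 78.5]
ee_rot: [-0.146, 0.989, -0.0, 0.0]
contact_force: [-0.6, -0.3, -0.6]
gripper_width: 22.9
grasp_force: 59.2
```

>>> send_rows:
  targets:
    - {"gripper": 1,"x": 0,"y": 0,"z": 0,"ax": 0,"ay": 0,"az": 0}
    - {"gripper": 1,"x": 0,"y": 0,"z": 0,"ax": 0,"ay": 0,"az": 0}
    - {"gripper": 1,"x": 0,"y": 0,"z": 0.05,"ax": 0,"ay": 0,"az": 0}

```text
clock: 16.15
position: [457.6, -129.2, 78.6]
ee_rot: [-0.146, 0.989, -0.0, 0.001]
contact_force: [0.3, -0.4, -1.1]
gripper_width: 22.8
grasp_force: 59.2
```

>>> send_rows:
  targets:
    - {"gripper": 1,"x": 0.1,"y": 0,"z": 0.1,"ax": 0,"ay": 0,"az": 0}
    - {"gripper": 1,"x": 0,"y": 0,"z": 0.1,"ax": 0,"ay": 0,"az": 0}
    - {"gripper": 1,"x": 0,"y": 0,"z": 0,"ax": 0,"ay": 0,"az": 0}

```text
clock: 16.4
position: [456.7, -129.6, 77.2]
ee_rot: [-0.147, 0.989, -0.0, 0.001]
contact_force: [-1.3, 0.9, 7.8]
gripper_width: 22.5
grasp_force: 60.3
```

Contact with the hole floor, at the same height as when I gripped it. Releasing gradually.

>>> send_rows:
  targets:
    - {"gripper": 0.3,"x": 0,"y": 0,"z": 0,"ax": 0,"ay": 0,"az": 0}
    - {"gripper": 0.2,"x": 0,"y": 0,"z": 0,"ax": 0,"ay": 0,"az": 0}
    - {"gripper": -0.1,"x": 0,"y": 0,"z": 0,"ax": 0,"ay": 0,"az": 0}
    - {"gripper": -0.5,"x": 0,"y": 0,"z": 0,"ax": 0,"ay": 0,"az": 0}
    - {"gripper": -1,"x": 0,"y": 0,"z": 0,"ax": 0,"ay": 0,"az": 0}

```text
clock: 16.82
position: [455.9, -129.6, 75.7]
ee_rot: [-0.146, 0.989, 0.0, -0.0]
contact_force: [-0.2, 0.6, 1.0]
gripper_width: 69.4
grasp_force: 0.0
```

>>> send_rows:
  targets:
    - {"gripper": -1,"x": 0,"y": 0,"z": 0,"ax": 0,"ay": 0,"az": 0}
    - {"gripper": -1,"x": 0,"y": 0,"z": 0,"ax": 0,"ay": 0,"az": 0}
    - {"gripper": -1,"x": 0,"y": 0,"z": 0,"ax": 0,"ay": 0,"az": 0}
    - {"gripper": -1,"x": 0,"y": 0,"z": 0,"ax": 0,"ay": 0,"az": 0}
    - {"gripper": -1,"x": 0,"y": 0,"z": 0,"ax": 0,"ay": 0,"az": 0}

```text
clock: 17.23
position: [456.0, -129.5, 75.8]
ee_rot: [-0.146, 0.989, 0.0, -0.0]
contact_force: [0.3, -0.0, 1.2]
gripper_width: 85.2
grasp_force: 0.0
```

>>> send_rows:
  targets:
    - {"gripper": -1,"x": 0,"y": 0,"z": -1.5,"ax": 0,"ay": 0,"az": 0}
    - {"gripper": -1,"x": 0,"y": 0,"z": -3,"ax": 0,"ay": 0,"az": 0}
    - {"gripper": -1,"x": 0,"y": 0,"z": -4,"ax": 0,"ay": 0,"az": 0}
    - {"gripper": -1,"x": 0,"y": 0,"z": -4,"ax": 0,"ay": 0,"az": 0}
    - {"gripper": -1,"x": 0,"y": 0,"z": -3,"ax": 0,"ay": 0,"az": 0}

```text
clock: 17.65
position: [456.6, -129.7, 234.3]
ee_rot: [-0.146, 0.989, -0.001, 0.002]
contact_force: [0.9, 0.1, -0.2]
gripper_width: 85.0
grasp_force: 0.0
```

```bash
python3 look.py i
python3 - <<'E'
from h import *
im,d,P,m=cloud("side");cv2.imwrite("pics/j.png",cv2.resize(im[150:320,150:370,::-1],(770,595)))
for lo in list(range(32,145,10)):
    k=(d>0)&(P[...,2]>=lo)&(P[...,2]<lo+10)&(abs(P[...,0]-455)<40)&(abs(P[...,1]+129)<40);q=P[k]
    if len(q)>5:print(lo,len(q),"x",np.percentile(q[:,0],[2,98]).round(1),"y",np.percentile(q[:,1],[2,98]).round(1),q[:,2].max().round(1))
E
```

```text
tcp [ 456.6 -129.7  234.3] guide [-131.6 -211.2] F [ 0.9  0.1 -0.2] Fu 0.85 w 84.99657960335735
side fence top x:  86 [-34.  -29.6 -23.1]
stick z [ 25.   51.6 138.3]
24 526 x [-160.8 -102.5] y [-240.5 -182.8]
36 145 x [-147.7 -117. ] y [-227.4 -207.7]
48 101 x [-144.3 -120.1] y [-223.6 -209.2]
60 85 x [-143.1 -120.7] y [-222.8 -210.4]
72 79 x [-143.1 -121.8] y [-222.6 -209.7]
84 89 x [-143.  -120.6] y [-222.7 -210.9]
96 86 x [-143.2 -121.9] y [-222.4 -211.6]
108 91 x [-143.1 -120.6] y [-222.8 -208.8]
120 95 x [-143.5 -122.1] y [-223.4 -212.5]
132 133 x [-142.7 -121.7] y [-222.1 -203. ]
top fence top x:  70 [-32.9 -27.2 -21.2]
32 104 x [440.3 473. ] y [-146.5 -128.4] 41.7
42 126 x [442.4 470.5] y [-144.3 -127.6] 52.0
52 68 x [445.1 467.9] y [-141.2 -130.3] 61.9
62 68 x [444.9 467.8] y [-141.1 -129.4] 72.0
72 71 x [445.7 467.7] y [-141.5 -130.8] 81.7
82 68 x [445.5 468.1] y [-141.7 -129. ] 91.9
92 73 x [445.2 467.2] y [-141.8 -131.5] 101.9
102 77 x [445.8 467.9] y [-141.4 -129.3] 111.9
112 73 x [445.1 467.7] y [-141.4 -130.5] 121.7
122 81 x [445.3 467.6] y [-141.7 -130.7] 132.0
132 133 x [446.5 466.6] y [-139.8 -120.7] 139.4
```

View pics/j.png

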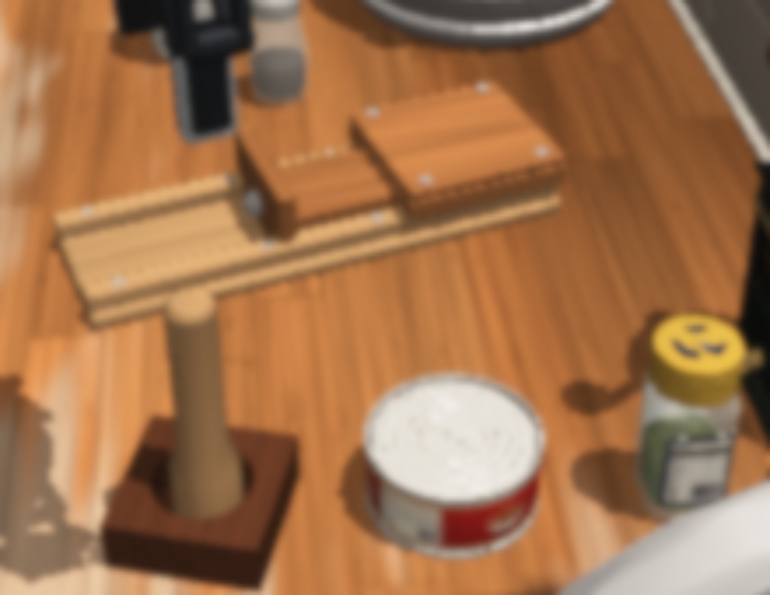

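The stick stands upright and free in its hole (crop (205,400)). The slide is still at the same place at the cover (315,190), and the bystanders I can see haven't moved. I'm handing in.

>>> send_rows:
  targets:
    - {"gripper": -1,"x": 0,"y": 0,"z": 0,"ax": 0,"ay": 0,"az": 0}
    - {"gripper": -1,"x": 0,"y": 0,"z": 0,"ax": 0,"ay": 0,"az": 0}
    - {"gripper": -1,"x": 0,"y": 0,"z": 0,"ax": 0,"ay": 0,"az": 0}

```text
clock: 18.05
position: [455.1, -129.5, 229.3]
ee_rot: [-0.146, 0.989, 0.0, -0.002]
contact_force: [-0.4, 0.1, -0.0]
gripper_width: 85.4
grasp_force: 0.0
```

```bash
python3 -c "
from bench import arm;print(arm.job_done())"
```

```text
the job is handed in; nothing more can be done
None
```

I handed the job in at about 18 s (no verdict returned): the stick pushed the slide up to the hidden stop at an estimated 5–6 N, the slide stayed put when the stick backed off, and the stick is upright and released in its stand.

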